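Load the take-up core on a film winder's leaning spindle

ROBOT

A 6-joint arm with a two-finger parallel gripper is mounted at the origin on the work surface. World frame = base frame: x ahead of the robot, y to its left, z up, the work surface at z = 0. Lengths are in m, angles in degrees, forces in N, time in s.
With the tool pointing down it reaches from about 0.325 to 0.85 m from the base axis. Payload 15.5 kg.
Tool frame: the origin (TCP) lies at the very end of the fingers, on their centre line; the grasp point (between the pads) lies 19 mm behind it; z points along the fingers, y is the direction in which the jaws open and shut (so a half turn about z gives the same grasp; the last joint's range is limited). The gripper opens to 91 mm and grips with 3 to 60 N. Pads are 32 mm wide; open, the fingers measure 118 mm over their backs; the gripper's body (76 mm by 178 mm) begins 60 mm behind the grasp point.
Start: joints at [-5.472, 28.281, 77.091, -0, 74.628, -5.472], TCP at [0.625, 0, 0.214] pointing down, gripper open.
Joint ranges: [-166.48, 166.48], [-47.26, 123.95], [12.59, 153.08], [-70.14, 250.14], [6.76, 159.57], [-176.63, 176.63]. Speed limits (degrees/s): [108.29, 108.29, 147.25, 172.46, 172.46, 172.46].

INTERFACE

Orientations are given as [roll, pitch, yaw] about the fixed x, y, z axes, in that order (R = Rz(yaw) Ry(pitch) Rx(roll)).
In Python, from rig import ctrl, eyes, nets gives the robot as it stands. The module is installed in compiled form; this text tells all that it offers.
- The arm moves only by the tool play_rows, never from a script. Its argument "plan" is one flat list of numbers, 7 for each row, row after row: the shift along the tool's x, y, z in mm, then the turn, a rotation vector about the tool's x, y, z in rad, then the closure, from 0 (fully open) to 1 (shut). In form: [tx, ty, tz, wx, wy, wz, gripper, tx, ty, tz, wx, wy, wz, gripper, ...]. A call has 1 to 20 rows; each row shifts and turns the commanded pose from where the row before left it, along the tool's axes as they then stand; what a row does not reach is not made up. A row lasts 1/8 s, in which the tool goes at most 62.5 mm and 10.7 degrees, less where a joint would pass 70% of its speed; a pose out of reach is approached as far as the arm can. A call is refused whole if a number of a shift passes 62.5 or a number of a turn 0.188, either way. A call with a gripper value outside its range is refused whole. The fingers move at their own pace and stop on an object; "newtons" is the grip in N (left out, the last holds). Time passes only in rows, so rows that do not move let the fingers close. It gives the time, the measured TCP pose, the force and the opening at its end, in the units of the state.
- ctrl.read_state(): the state, without advancing time (a new reading comes with each control period).
- eyes.grab_frame(name): name is "scene" or "side" or "wrist"; returns a dict with "image" (420x560x3 uint8, red, green, blue), "fx", "fy", "cx", "cy" (pixels), "cam_to_world" (4x4, takes a point from camera to world coordinates). Camera axes: x right, y down, z forward; pixel columns grow to the right and rows downward; lengths in m; the calibration is good to about 2 mm. A picture is of the moment at which its call begins. There is no depth.
- ctrl.finish_job(): hands the job in, once; it reports no verdict.
Trained networks look in a picture, given as the dict that the camera call returned (one of the last four; its "shot" number tells which), for a name from the list of things; names that differ only in an ending like _2 or _b are one class to them, and where a whole thing is asked for, a point or a joint stands for the part that bears it (a point fixed in the world has none). Each returns a list of dicts, best first, with "conf" (0 to 1); they miss things now and then, are a little off and sometimes report something else, mostly with a low value. They report only what shows in the picture. A call takes as long as a camera call. They do not tell look-alikes from the thing itself.
- nets.look_for(picture, target): "bbox" ([left, top, right, bottom] in pixels, round what is visible of it).
- nets.silhouettes(picture, target): "region" (420x560 bool, what is visible of it) and "bbox" ([left, top, right, bottom] in pixels, round what is visible of it).
- nets.landmark_of(picture, target): "position" ([row, column] in pixels: a listed point, or the origin of a listed thing).
The state is a dict: "clock": time; "q": joint angles; "joint_velocities": joint speeds; "joint_efforts": joint torques, N m; "tcp_pos": TCP position; "ee_rot": TCP orientation; "force": force on the tool from outside, world axes, zero at the start; "moment": the same for the moment, N m; "opening": opening from 0.0 (shut) to 1.0 (fully open).
Only numpy, scipy, OpenCV 4.12 (cv2) and the standard library are available. Lean on these libraries where they do the work, as an engineer would, in place of code of your own. Each camera call takes 0.05 s, during which the arm holds its last target.

TASK

Put the orange film core on the bare leaning spindle of the winder: slide it down over the spindle, turn it gently until its notches find the drive keys at the spindle's foot, and let it down until it sits fully home on the black flange, then let go. Do not ram it or force it down, and leave the other two cores and the loupe on the light box as they stand.

Things in the scene. Friction and masses are not known exactly. Their poses are not given: they have to be found in the camera images.
- core_orange_center (a point): centre (half-way up, on the axis) of the orange film core to be loaded: a loose plastic tube, outer diameter 54 mm, 55 mm tall, through bore 30.4 mm, about 90 g, standing on the light box. Its z axis is the tube's axis, towards the top end. The top 41 mm is plain and round: grip it there, across the diameter, at any yaw.
- core_orange: the same orange core, origin at the centre of its underside. Its bottom end is castellated: four notches 90 degrees apart, each 9 mm wide and 14 mm deep, cut through the whole wall; one of them lies along its x axis.
- seat (a point): where the core's underside belongs: centre of the top face of the black flange (60 mm diameter, 6 mm thick) at the foot of the bare spindle on the winder's deck. z axis: the spindle's axis, out of the deck, leaning 26 degrees from vertical towards the winder's front; y: level along the deck; x: up the slope. Home, the core's centre is 27.5 mm above this point along z.
- spindle_top (a point): centre of the top of the bare steel spindle, 62 mm above the seat along its axis, same axes as the seat. The spindle is 28 mm in diameter; its top 9 mm tapers to 17 mm.
- key_level (a point): point on the spindle's axis 12 mm above the seat, level with the tops of two opposite radial drive keys at its foot (6 mm wide, reaching 24 mm from the axis). Unmatched, the core stops on them, 12 mm short of home. Their angle differs each time and is not reported (these axes do not turn with them); a brake of 0.5 N m holds them. They match every 90 degrees of turning, to about 4 degrees either way.
- reel_top (a point): top of the fixed grey reel, 84 mm in diameter and 52 mm tall, on the same deck 170 mm to the left of the spindle, its axis parallel to the spindle's: keep clear of it
- winder: the fixed grey film winder, base 174 mm by 330 mm (its x by y), sloped aluminium deck facing its front (-x), 50 mm high at the front and 120 mm at the back; origin at the centre of its underside
- lightbox: fixed flat light box 250 mm by 320 mm (x by y), top 34 mm above the desk; origin at the centre of its underside. The three cores and the loupe stand on it.
- core_blue_center (a point): centre of the blue core, same shape as the orange one, standing on the light box; leave it alone
- core_grey_center (a point): centre of the grey core, same shape as the orange one, standing on the light box; leave it alone
- loupe_center (a point): centre (24 mm up) of the black loupe, 48 mm in diameter and 48 mm tall, standing on the light box; leave it alone
Things that resemble listed ones, but are neither listed nor needed, are in the scene too. There is more than one size of the core_orange; the job needs the larger.

How it is judged (in metres and radians):
On the way:
1. the orange core has been slid at least 15 mm down over the spindle's top (z of core_orange_center in the frame of seat between 0 and 0.074 m and x of core_orange_center in the frame of seat between -0.004 and 0.004 m and y of core_orange_center in the frame of seat between -0.004 and 0.004 m and angle between the z axis of core_orange_center and the z axis of seat, either way round below 0.12 rad), for 0.05 s.
At the end, for the whole second after the job is handed in: the orange core sits over the spindle with its notches over the keys, its centre within 3 mm of its home height above the flange, within 3 mm of the spindle's axis along either axis of the seat and within 4 degrees of it, and is at rest (z of core_orange_center in the frame of seat between 0 and 0.0305 m and x of core_orange_center in the frame of seat between -0.003 and 0.003 m and y of core_orange_center in the frame of seat between -0.003 and 0.003 m and angle between the z axis of core_orange_center and the z axis of seat, either way round below 0.07 rad and z of core_orange_center in the frame of seat above 0.024 m and linear speed of core_orange below 0.01 m/s); the robot touches nothing.
It fails at once if the blue core is moved more than 20 mm or tipped over (distance of core_blue_center from where it was at the start of the episode above 0.02 m or angle between core_blue_center's own z axis and vertical above 0.5 rad).
It fails at once if the grey core is moved more than 20 mm or tipped over (distance of core_grey_center from where it was at the start of the episode above 0.02 m or angle between core_grey_center's own z axis and vertical above 0.5 rad).
It fails at once if the loupe is moved more than 20 mm or tipped over (distance of loupe_center from where it was at the start of the episode above 0.02 m or angle between loupe_center's own z axis and vertical above 0.5 rad).
It fails at once if the core is rammed or forced against the winder with more than 80 N (contact force between core_orange and winder above 80 N).
It also fails if it takes over 72 s, if anything falls off the work surface, if the arm or the gripper's body presses on something with over 40 N, if the wrist force passes 120 N, or if a joint passes its speed limit or range.

## Working session

There is one attempt and no reset: what is moved stays moved. The work goes in short steps, Python scripts to look and compute and a tool call to move; the robot and the scene stay as the last step left them, time stands still between calls to the robot, and variables do not carry over. Pictures are saved under pics/ and viewed, and the job is handed in when it is done.

Besides the shell and the picture viewer there is one more tool, called after "Emit:" as a command line: name --argument value ..., lists and objects as JSON in quotes. play_rows: Moves the arm, as the interface text tells. Its arguments: {"type":"object","properties":{"plan":{"type":"array"},"newtons":{"type":"number"}},"required":["plan"]}

```bash
mkdir -p pics
cat > h.py <<'E'
import numpy as np, cv2
from rig import ctrl, eyes, nets
def save(p,n): cv2.imwrite(f'pics/{n}.png', p['image'][:,:,::-1])
def ray(p,uv):
    M=np.array(p['cam_to_world']); d=np.array([(uv[0]-p['cx'])/p['fx'],(uv[1]-p['cy'])/p['fy'],1.0])
    d=M[:3,:3]@d; return M[:3,3],d/np.linalg.norm(d)
def proj(p,X):
    M=np.linalg.inv(np.array(p['cam_to_world'])); c=M[:3,:3]@np.array(X)+M[:3,3]
    return np.array([p['fx']*c[0]/c[2]+p['cx'],p['fy']*c[1]/c[2]+p['cy']])
def tri(rs):
    A=np.zeros((3,3));b=np.zeros(3)
    for o,d in rs:
        P=np.eye(3)-np.outer(d,d);A+=P;b+=P@o
    x=np.linalg.solve(A,b); return x,[np.linalg.norm((np.eye(3)-np.outer(d,d))@(x-o)) for o,d in rs]
def onz(p,uv,z):
    o,d=ray(p,uv); return o+d*(z-o[2])/d[2]
E
python3 - <<'E'
from h import *
np.set_printoptions(precision=4,suppress=True)
s=ctrl.read_state(); print(s)
for n in ['scene','side','wrist']:
    p=eyes.grab_frame(n); save(p,n+'0'); print(n,p['fx'],p['cx'],p['cy'],np.array(p['cam_to_world']))
    for t in ['core_orange_center','core_orange','seat','spindle_top','key_level','reel_top','winder','lightbox','core_blue_center','core_grey_center','loupe_center']:
        print(t,[(np.round(r['position'],1).tolist(),round(r['conf'],2)) for r in nets.landmark_of(p,t)])
E
```

```text
{'clock': 0.0, 'q': array([-5.4688, 28.3164, 77.1281, -0.0017, 74.6286, -5.4712]), 'joint_velocities': array([ 0.0771, -0.0459,  0.1161, -0.0011,  0.1205,  0.0074]), 'joint_efforts': array([ -0.0011, -87.8815, -38.1857,   0.0705,   0.0534,  -0.0002]), 'tcp_pos': array([0.6246, 0.0001, 0.2133]), 'ee_rot': array([-179.9271,   -0.0053,   90.0029]), 'force': array([-0.7711,  0.4503, -0.2877]), 'moment': array([ 0.0016, -0.046 ,  0.0179]), 'opening': 1.0008051224276362}
scene 391.0117332765643 281.84325580678075 218.43837651117013 [[ 0.8239  0.4569 -0.3353  0.8443]
 [ 0.5665 -0.6467  0.5108 -0.443 ]
 [ 0.0166 -0.6108 -0.7916  0.7861]
 [ 0.      0.      0.      1.    ]]
core_orange_center [([284.9, 252.6], 0.82), ([249.1, 283.9], 0.68)]
core_orange [([250.2, 280.7], 0.82), ([175.3, 342.3], 0.7), ([292.3, 254.3], 0.59)]
seat [([165.2, 374.0], 0.87)]
spindle_top [([152.5, 380.5], 0.83)]
key_level [([162.1, 379.8], 0.65)]
reel_top [([157.6, 378.5], 0.21)]
winder []
lightbox [([309.2, 207.7], 0.9)]
core_blue_center [([346.3, 205.1], 0.64)]
core_grey_center [([311.3, 156.6], 0.72), ([348.0, 207
[... 439 characters left out ...]
eel_top []
winder [([145.4, 269.8], 0.89)]
lightbox [([304.8, 295.6], 0.84), ([266.4, 256.4], 0.75)]
core_blue_center [([312.6, 339.7], 0.96)]
core_grey_center [([326.6, 276.0], 0.81)]
loupe_center [([268.5, 254.2], 0.63), ([263.4, 316.5], 0.2)]
wrist 330.817458752874 279.13163184100057 208.14182511189287 [[ 1.     -0.0004  0.0005  0.6241]
 [-0.0003 -0.9575 -0.2886  0.0813]
 [ 0.0006  0.2886 -0.9575  0.3858]
 [ 0.      0.      0.      1.    ]]
core_orange_center [([325.3, 247.0], 0.72), ([197.7, 227.0], 0.71)]
core_orange [([194.3, 231.2], 0.78)]
seat []
spindle_top []
key_level []
reel_top []
winder []
lightbox [([346.5, 210.3], 0.87)]
core_blue_center []
core_grey_center []
loupe_center []
```

View pics/scene0.png

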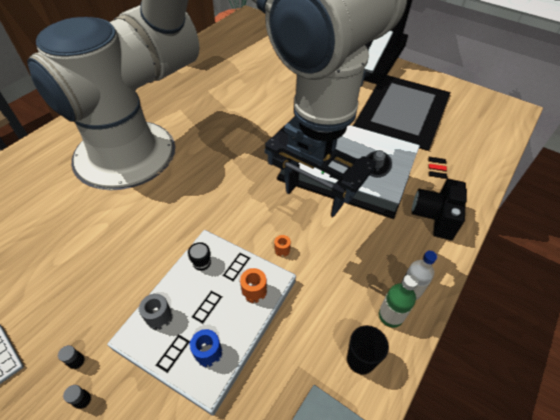

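View pics/side0.png

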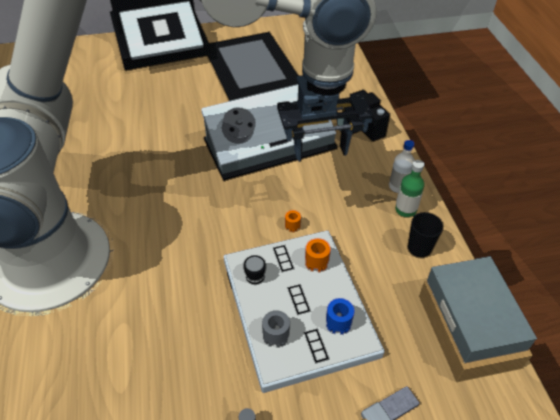

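View pics/wrist0.png

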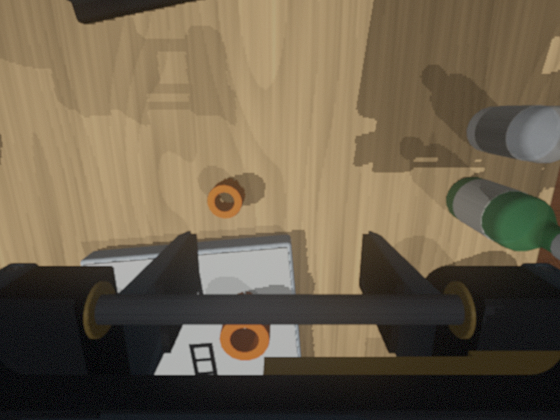

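The scene shows the large orange core on the light box: (253,284) in scene, (318,254) in side and (245,338) in wrist. The small look-alike stands on the desk at scene (283,245). The arm is covering the winder.

Run:
```python
from h import *
np.set_printoptions(precision=4,suppress=True)
ps=[eyes.grab_frame(n) for n in ['scene','side','wrist']]
pix=[(283.9,249.1),(315.9,256.4),(247,325)]
rs=[]
for p,n in zip(ps,'abc'):
    for r in nets.silhouettes(p,'core_orange'): print(n,r['bbox'],round(r['conf'],2),r['region'].sum())
    for t in ['core_orange_center','core_blue_center','core_grey_center','loupe_center','lightbox']:
        for r in nets.landmark_of(p,t):
            uv=r['position'][::-1]; z={'lightbox':0,'loupe_center':.058}.get(t,.0615)
            print(n,t,round(r['conf'],2),np.array(uv),onz(p,uv,z))
```

```text
a [276.1, 124.6, 421.0, 219.3] 0.69 4949
a [241.1, 271.1, 265.1, 304.6] 0.62 762
a [273.4, 235.8, 290.2, 255.6] 0.58 319
a core_orange_center 0.84 [281.1 248.5] [ 0.5837 -0.0455  0.0615]
a core_orange_center 0.81 [254.3 282.1] [ 0.5854 -0.146   0.0615]
a core_blue_center 0.97 [207.7 345.5] [ 0.5941 -0.302   0.0615]
a core_grey_center 0.95 [157.4 310.1] [ 0.4664 -0.305   0.0615]
a core_grey_center 0.32 [375.8 162.1] [0.634  0.3236 0.0615]
a loupe_center 0.79 [201.4 256. ] [ 0.4513 -0.1597  0.058 ]
a loupe_center 0.41 [378.7 160.5] [0.6366 0.3373 0.058 ]
a lightbox 0.7 [210.8 313.3] [ 0.5324 -0.2337  0.    ]
b [284.5, 210.2, 302.5, 230.9] 0.73 304
b [222.4, 106.2, 258.0, 143.1] 0.55 985
b core_orange_center 0.92 [315.3 258.6] [ 0.5816 -0.1633  0.0615]
b core_orange_center 0.6 [292.6 222.5] [ 0.5558 -0.0553  0.0615]
b core_orange_center 0.26 [237.2 118.2] [0.4889 0.3325 0.0615]
b core_blue_center 0.77 [338.8 313.8] [ 0.5944 -0.3034  0.0615]
b core_grey_center 0.92 [279.3 328.3] [ 0.4721 -0.311   0.0615]
b core_grey_center 0.4 [271.1 143.1] [0.5595 0.2163 0.0615]
b loupe_center 0.63 [255.3 267.5] [ 0.4517 -0.1578  0.058 ]
b lightbox 0.56 [295.2 306.2] [ 0.5231 -0.2334  0.    ]
c [207.1, 181.1, 246.7, 217.2] 0.69 988
c core_orange_center 0.66 [245.2 323.4] [ 0.5854 -0.1541  0.0615]
c core_orange_center 0.61 [228.8 198.4] [ 0.5732 -0.0061  0.0615]
c core_grey_center 0.37 [206.8 345.1] [ 0.5396 -0.1837  0.0615]
c loupe_center 0.27 [244.9 326.6] [ 0.5845 -0.161   0.058 ]
c lightbox 0.93 [208.5 345. ] [ 0.526  -0.2338  0.    ]
```

Emit:
play_rows --plan '[-36,-7,-6,0,0,0,0,-36,-7,-6,0,0,0,0,-36,-7,-6,0,0,0,0,-36,-7,-6,0,0,0,0,-36,-7,-6,0,0,0,0,-36,-7,-6,0,0,0,0,0,0,0,0,0,0,0,0,0,0,0,0,0,0]'

```text
clock: 3.85
tcp_pos: [0.583, -0.2156, 0.2498]
ee_rot: [-180.0, -0.0, 90.0]
force: [-0.3, 0.0, -0.4]
opening: 1.0
```

Run:
```python
from h import *
np.set_printoptions(precision=4,suppress=True)
for n in ['scene','side','wrist']:
    p=eyes.grab_frame(n); save(p,n+'1')
    for t in ['core_orange_center','seat','spindle_top','key_level','reel_top','winder']:
        print(n,t,[(np.round(r['position'][::-1],1).tolist(),round(r['conf'],2)) for r in nets.landmark_of(p,t)])
```

```text
scene core_orange_center [([252.0, 286.2], 0.9), ([283.3, 248.7], 0.53), ([210.1, 311.6], 0.21)]
scene seat [([374.5, 163.1], 0.86)]
scene spindle_top [([380.9, 150.5], 0.55), ([254.1, 282.9], 0.19)]
scene key_level [([377.9, 160.5], 0.75)]
scene reel_top []
scene winder [([210.3, 345.0], 0.23)]
side core_orange_center [([315.0, 256.5], 0.93), ([290.9, 222.4], 0.64), ([297.4, 111.0], 0.33)]
side seat [([295.0, 112.1], 0.81)]
side spindle_top [([300.2, 98.9], 0.96), ([315.1, 255.7], 0.69)]
side key_level [([300.2, 109.2], 0.79)]
side reel_top [([240.2, 117.0], 0.73)]
side winder [([270.3, 143.5], 0.91)]
wrist core_orange_center [([285.2, 128.9], 0.83)]
wrist seat [([285.4, 258.7], 0.39)]
wrist spindle_top []
wrist key_level []
wrist reel_top []
wrist winder []
```

View pics/scene1.png

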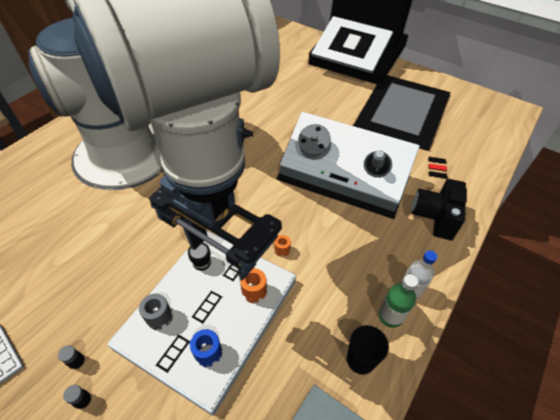

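View pics/side1.png

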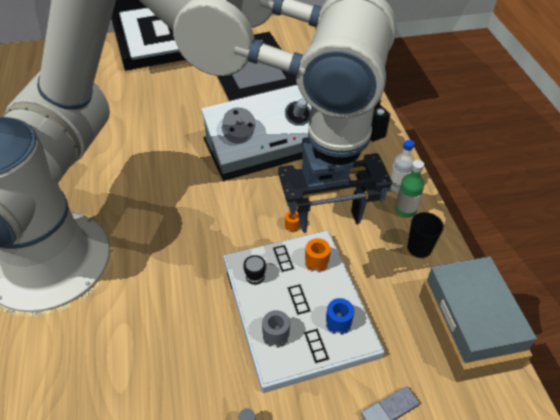

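View pics/wrist1.png

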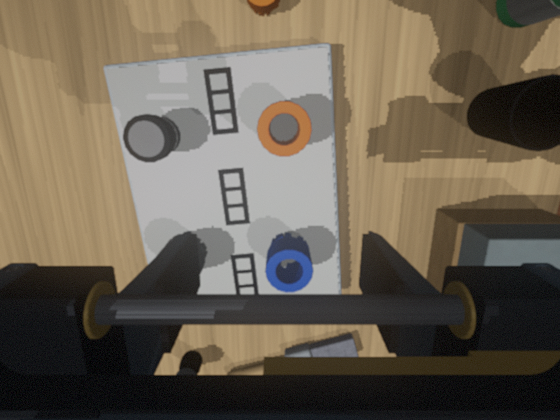

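The view is now clear: the winder spindle is at scene (378,160) and side (297,110), the reel is to its left, and the large orange core is at wrist (285,129). Next I'll fit geometry to these.

```bash
cat > fit.py <<'E'
from h import *
from scipy.optimize import least_squares
def cyl(c,a,r,h0,h1,n=60):
    a=np.array(a)/np.linalg.norm(a); u=np.cross(a,[1,0,0.3]);u/=np.linalg.norm(u);v=np.cross(a,u)
    t=np.linspace(0,2*np.pi,n,endpoint=False)
    ring=lambda h:np.array(c)+h*a+r*(np.outer(np.cos(t),u)+np.outer(np.sin(t),v))
    return np.vstack([ring(h0),ring(h1)])
def omask(p):
    h=cv2.cvtColor(p['image'],cv2.COLOR_RGB2HSV)
    m=((h[...,0]<15)&(h[...,1]>170)&(h[...,2]>90)).astype(np.uint8)
    return m
def hullm(pts,shape,s=8):
    m=np.zeros((shape[0],shape[1]),np.uint8)
    hp=cv2.convexHull(pts.astype(np.float32))
    return hp[:,0]
E
python3 - <<'E'
from fit import *
np.set_printoptions(precision=4,suppress=True)
guess=np.array([.583,-.157,.034])
for n in ['wrist','scene','side']:
    p=eyes.grab_frame(n); m=omask(p)
    k,lab,st,ce=cv2.connectedComponentsWithStats(m)
    g=proj(p,guess+[0,0,.03])
    i=min([i for i in range(1,k) if st[i,4]>80],key=lambda i:np.linalg.norm(ce[i]-g)); print(n,st[i],ce[i],g)
    ys,xs=np.nonzero(lab==i)
    hm=cv2.convexHull(np.stack([xs,ys],1).astype(np.float32))
    M=cv2.moments(hm);cm=np.array([M['m10'],M['m01']])/M['m00']
    x=guess.copy()
    for _ in range(5):
        hp=cv2.convexHull(np.array([proj(p,q) for q in cyl(x,[0,0,1],.027,0,.055)]).astype(np.float32))
        M2=cv2.moments(hp);cc=np.array([M2['m10'],M2['m01']])/M2['m00']
        x=x+onz(p,cm,.06)-onz(p,cc,.06)
    print(x,'area',M['m00'],M2['m00'])
E
```

```text
Traceback (most recent call last):
ValueError: min() iterable argument is empty
```

Run:
```python
from fit import *
p=eyes.grab_frame('wrist')
h=cv2.cvtColor(p['image'],cv2.COLOR_RGB2HSV)
print(h[129,260:312:4].tolist()); print(h[20:60:10,20].tolist())
p=eyes.grab_frame('side')
h=cv2.cvtColor(p['image'],cv2.COLOR_RGB2HSV); print(h[256:268:3,318].tolist(),h[220,200].tolist())
p=eyes.grab_frame('scene')
h=cv2.cvtColor(p['image'],cv2.COLOR_RGB2HSV); print(h[290:298:3,252].tolist(),h[220,200].tolist())
```

```text
[[14, 148, 181], [14, 152, 179], [11, 139, 149], [8, 9, 113], [24, 11, 113], [0, 9, 112], [23, 9, 110], [18, 11, 111], [12, 11, 113], [18, 12, 110], [13, 148, 162], [14, 160, 178], [14, 160, 179]]
[[18, 96, 144], [18, 95, 148], [19, 95, 150], [18, 90, 153]]
[[16, 255, 225], [15, 255, 146], [15, 255, 139], [15, 255, 135]] [19, 116, 163]
[[12, 195, 234], [10, 205, 122], [10, 207, 121]] [105, 64, 40]
```

```bash
sed -i 's/<15)&(h\[...,1\]>170)&(h\[...,2\]>90)/<18)\&(h[...,1]>130)\&(h[...,2]>80)/' fit.py
cat > core.py <<'E'
from fit import *
np.set_printoptions(precision=4,suppress=True)
guess=np.array([.583,-.157,.034])
for n in ['wrist','scene','side']:
    p=eyes.grab_frame(n); m=omask(p)
    k,lab,st,ce=cv2.connectedComponentsWithStats(m)
    g=proj(p,guess+[0,0,.03])
    i=min([i for i in range(1,k) if st[i,4]>80],key=lambda i:np.linalg.norm(ce[i]-g)); print(n,st[i],ce[i],g)
    ys,xs=np.nonzero(lab==i)
    hm=cv2.convexHull(np.stack([xs,ys],1).astype(np.float32))
    M=cv2.moments(hm);cm=np.array([M['m10'],M['m01']])/M['m00']
    x=guess.copy()
    for _ in range(5):
        hp=cv2.convexHull(np.array([proj(p,q) for q in cyl(x,[0,0,1],.027,0,.055)]).astype(np.float32))
        M2=cv2.moments(hp);cc=np.array([M2['m10'],M2['m01']])/M2['m00']
        x=x+onz(p,cm,.06)-onz(p,cc,.06)
    print(x,'area',M['m00'],M2['m00'])
E
python3 core.py
```

```text
wrist [ 258  101   53   54 1453] [284.3937 127.7908] [279.8218 130.4896]
[ 0.5871 -0.1537  0.034 ] area 2186.5 2448.0290627583163
scene [241 268  25  35 624] [254.0353 285.226 ] [250.1339 284.8143]
[ 0.5893 -0.153   0.034 ] area 634.5 815.9396778258961
side [306 239  25  33 662] [317.1375 254.1088] [315.2604 255.4895]
[ 0.5883 -0.1538  0.034 ] area 644.0 776.5051736689638
```

Emit:
play_rows --plan '[20,2,40,0,0,0,0,22,2,40,0,0,0,0,20,1,40,0,0,0,0,0,0,0,0,0,0,0]'

```text
clock: 5.75
tcp_pos: [0.5863, -0.1524, 0.1275]
ee_rot: [-179.7, -0.1, 90.1]
force: [-0.1, 0.8, 0.8]
opening: 0.999
```

Run:
```python
from h import *
p=eyes.grab_frame('wrist'); save(p,'wrist2');p=eyes.grab_frame('side'); save(p,'side2')
```

```text
(no output)
```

View pics/side2.png

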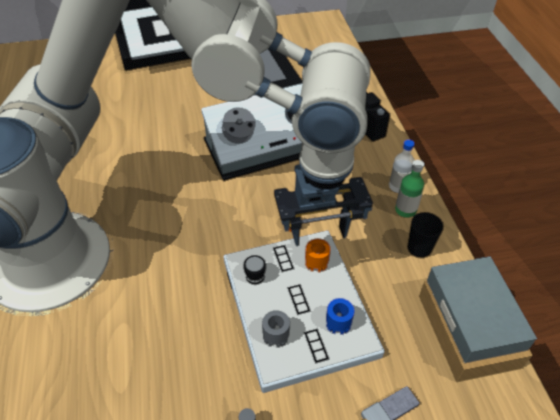

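Emit:
play_rows --plan '[0,0,19,0,0,0,0,0,0,19,0,0,0,0,0,0,19,0,0,0,0,0,0,19,0,0,0,0,0,0,0,0,0,0,0,0,0,0,0,0,0,1,0,0,0,0,0,0,1,0,0,0,0,0,0,1,0,0,0,0,0,0,1,0,0,0,0,0,0,1]' --newtons 20

```text
clock: 7.1
tcp_pos: [0.5882, -0.154, 0.0542]
ee_rot: [180.0, 0.0, 90.0]
force: [-0.6, -0.6, 5.9]
opening: 0.597
```

Emit:
play_rows --plan '[0,0,-25,0,0,0,1,0,0,-40,0,0,0,1,0,0,-50,0,0,0,1,0,0,-50,0,0,0,1,0,0,-35,0,0,0,1,0,0,0,0,0,0,1]'

```text
clock: 7.85
tcp_pos: [0.5892, -0.1544, 0.2566]
ee_rot: [179.7, 0.1, 90.0]
force: [-0.0, 0.2, -1.1]
opening: 0.595
```

Run:
```python
from h import *
np.set_printoptions(precision=4,suppress=True)
ps={}
for n in ['scene','side','wrist']:
    p=eyes.grab_frame(n); save(p,n+'3'); ps[n]=p
print(ctrl.read_state()['force'])
for a,b in [((374.5,163.1),(295,112.1)),((380.9,150.5),(300.2,98.9)),((377.9,160.5),(300.2,109.2))]:
    print(tri([ray(ps['scene'],a),ray(ps['side'],b)]))
for n in ['scene','side']:
  for t in ['winder','seat','spindle_top','key_level']:
    print(n,t,[(np.round(r['position'][::-1],1).tolist(),round(r['conf'],2)) for r in nets.landmark_of(ps[n],t)])
  for r in nets.silhouettes(ps[n],'winder'): print(r['bbox'],r['conf'])
```

```text
[-0.5893  0.3376 -0.5621]
(array([0.64  , 0.2924, 0.0882]), [np.float64(0.001596597276048771), np.float64(0.0015965972760487897)])
(array([0.6495, 0.2825, 0.1405]), [np.float64(0.0007516319610525864), np.float64(0.00075163196105269)])
(array([0.6499, 0.28  , 0.1091]), [np.float64(0.0009388980214586519), np.float64(0.0009388980214587471)])
scene winder [([344.1, 174.7], 0.96)]
scene seat [([375.7, 162.1], 0.98)]
scene spindle_top [([377.1, 162.2], 0.6), ([379.6, 151.1], 0.57)]
scene key_level [([379.4, 162.0], 0.84)]
[276.7, 109.8, 418.8, 220.8] 0.83
[228.8, 207.7, 256.5, 251.2] 0.45
side winder [([269.0, 143.7], 0.86)]
side seat [([298.3, 111.3], 0.67)]
side spindle_top [([300.6, 102.0], 0.85)]
side key_level [([301.3, 113.5], 0.53), ([321.4, 203.3], 0.34)]
[203.5, 86.1, 305.4, 184.5] 0.89
```

View pics/scene3.png

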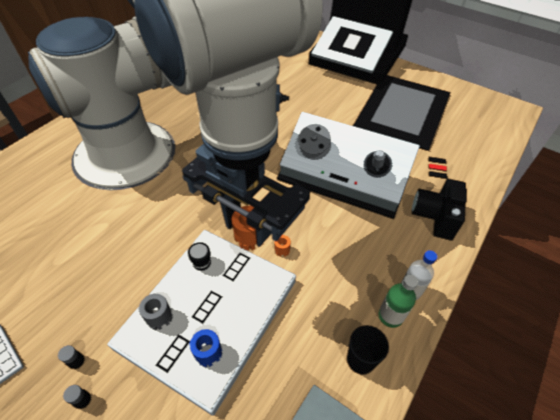

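View pics/wrist3.png

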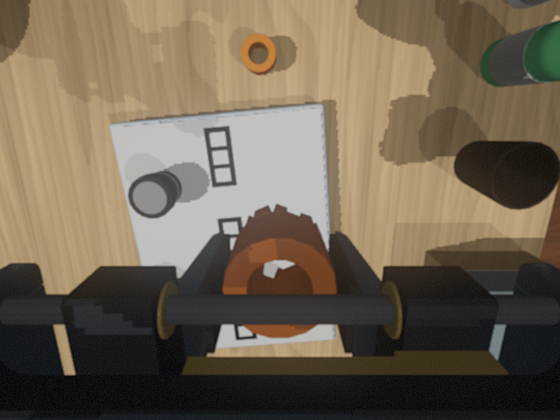

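Emit:
play_rows --plan '[35,7,0,0,0,0,1,45,9,0,0,0,0,1,50,10,0,0,0,0,1,50,10,0,0,0,0,1,50,10,0,0,0,0,1,40,8,0,0,0,0,1,0,0,0,0,0.114,0,1,0,0,0,0,0.114,0,1,0,0,0,0,0.113,0,1,0,0,0,0,0.113,0,1,0,0,0,0,0,0,1,0,0,0,0,0,0,1]'

```text
clock: 10.0
tcp_pos: [0.6421, 0.116, 0.254]
ee_rot: [180.0, -25.9, 90.0]
force: [-0.2, 0.1, -1.1]
opening: 0.593
```

Run:
```python
from h import *
np.set_printoptions(precision=4,suppress=True)
for n in ['scene','side','wrist']:
    p=eyes.grab_frame(n); save(p,n+'4')
    if n=='wrist': print(np.array(p['cam_to_world']))
    for t in ['winder','seat','spindle_top','key_level','reel_top']:
        print(n,t,[(np.round(r['position'][::-1],1).tolist(),round(r['conf'],2)) for r in nets.landmark_of(p,t)])
a=cv2.imread('pics/scene1.png')[100:225,265:430]; cv2.imwrite('pics/zs1.png',cv2.resize(a,None,fx=4.5,fy=4.5,interpolation=cv2.INTER_CUBIC))
a=cv2.imread('pics/side3.png')[70:190,190:350]; cv2.imwrite('pics/zd3.png',cv2.resize(a,None,fx=4.5,fy=4.5,interpolation=cv2.INTER_CUBIC))
```

```text
scene winder [([343.9, 175.8], 0.74)]
scene seat [([374.5, 160.2], 0.83)]
scene spindle_top []
scene key_level []
scene reel_top [([311.4, 134.9], 0.86)]
side winder [([269.4, 143.7], 0.75)]
side seat [([295.4, 112.5], 0.63)]
side spindle_top [([301.7, 101.3], 0.71)]
side key_level [([302.5, 110.7], 0.95)]
side reel_top [([237.4, 114.6], 0.93)]
[[ 1.     -0.0001  0.0006  0.6411]
 [-0.0002 -0.987   0.1605  0.1141]
 [ 0.0006 -0.1605 -0.987   0.4443]
 [ 0.      0.      0.      1.    ]]
wrist winder [([224.6, 142.1], 0.85)]
wrist seat [([283.7, 107.1], 0.8)]
wrist spindle_top []
wrist key_level [([282.5, 103.4], 0.83)]
wrist reel_top [([122.2, 130.9], 0.89)]
```

View pics/wrist4.png

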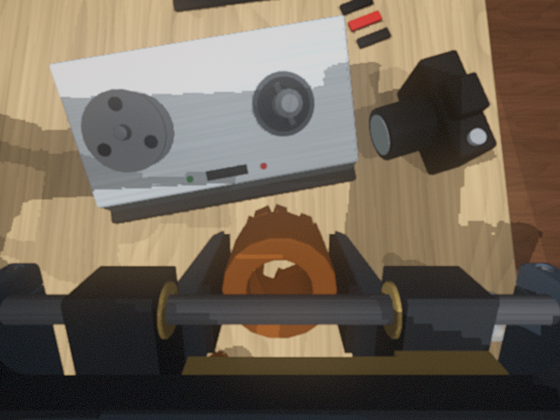

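View pics/zs1.png

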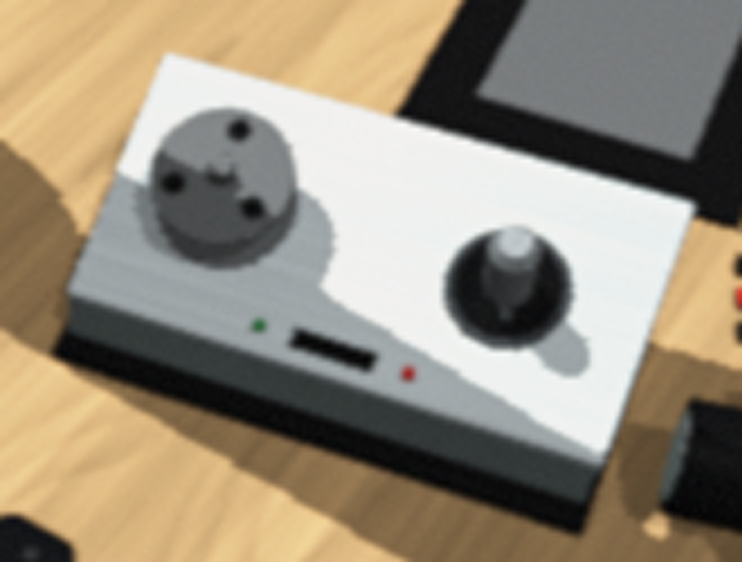

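View pics/zd3.png

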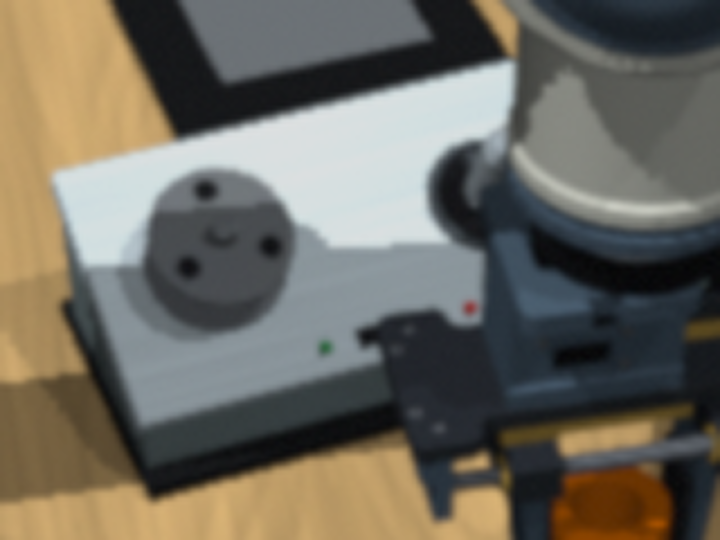

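The wrist view shows the spindle and flange at (283,103), its tip near (289,101) and the keys visible. The winder's yaw is roughly −10 px of slope per 60.

Run:
```python
from h import *
np.set_printoptions(precision=4,suppress=True)
s=eyes.grab_frame('scene'); w=eyes.grab_frame('wrist'); d=eyes.grab_frame('side')
f=lambda x,y:(x/4.5+265,y/4.5+100)
def rep(nm,p,a,b,z):
    A,B=onz(p,a,z),onz(p,b,z); print(nm,A,B,'len',np.linalg.norm(B-A),'ang',np.degrees(np.arctan2((B-A)[1],(B-A)[0])))
rep('scene front',s,f(70,293),f(605,457),.05)
rep('scene back',s,f(165,55),f(693,205),.12)
rep('scene base',s,f(57,353),f(582,530),.0)
rep('wrist front',w,(97,207),(356,163),.05)
rep('wrist back',w,(52,65),(342,15),.12)
g=lambda x,y:(x/4.5+190,y/4.5+70)
rep('side back',d,g(55,175),g(515,60),.12)
rep('side front',d,g(140,430),g(385,365),.05)
im=cv2.imread('pics/wrist4.png')[55:155,220:360]; cv2.imwrite('pics/zw4.png',cv2.resize(im,None,fx=5.5,fy=5.5,interpolation=cv2.INTER_CUBIC))
```

```text
scene front [0.4284 0.1775 0.05  ] [0.7406 0.2436 0.05  ] len 0.3190872499205257 ang 11.946552909734024
scene back [0.3992 0.3194 0.12  ] [0.7141 0.3798 0.12  ] len 0.3206393959952217 ang 10.861138799859269
scene base [0.4231 0.1724 0.    ] [0.7453 0.2321 0.    ] len 0.3276776250997336 ang 10.508030443483205
wrist front [0.4213 0.1797 0.05  ] [0.7363 0.2347 0.05  ] len 0.3197430758629264 ang 9.908895974689813
wrist back [0.3987 0.3218 0.12  ] [0.7104 0.3816 0.12  ] len 0.31730211118947227 ang 10.867402252772486
side back [0.3983 0.3163 0.12  ] [0.683  0.3713 0.12  ] len 0.2898936767904653 ang 10.931612808266635
side front [0.4225 0.1715 0.05  ] [0.5673 0.1965 0.05  ] len 0.1469523924558595 ang 9.779949386156684
```

View pics/zw4.png

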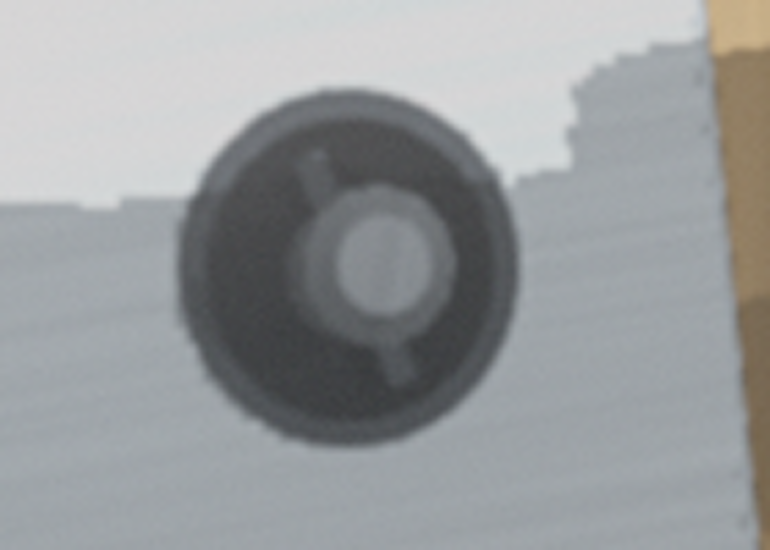

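```bash
cat > sp.py <<'E'
from h import *
np.set_printoptions(precision=4,suppress=True)
def axis(psi,t=26):
    p=np.radians(psi);t=np.radians(t)
    return np.array([np.sin(t)*np.sin(p),-np.sin(t)*np.cos(p),np.cos(t)])
def plane(o,d,P,a): return o+d*((P-o)@a)/(d@a)
E
python3 - <<'E'
from sp import *
w=eyes.grab_frame('wrist'); s=eyes.grab_frame('scene'); d=eyes.grab_frame('side')
z=lambda x,y:(x/5.5+220,y/5.5+55)
f=lambda x,y:(x/4.5+265,y/4.5+100)
for psi in (10.,10.8,11.5):
    a=axis(psi)
    for nm,P in (('back',[.5555,.351,.12]),('front',[.58,.2085,.05])):
        P=np.array(P)+.006*a
        S=plane(*ray(w,z(349,270)),P,a); T=plane(*ray(w,z(383,265)),P+.062*a,a)
        print(psi,nm,S,T,'T-S resid mm',(T-S-.062*a)*1e3)
        print('   scene seat',proj(s,S),'top',proj(s,S+.062*a),'tip seen',f(515,245),'flange seen',f(510,290),' side top',proj(d,S+.062*a),'keys',proj(d,S+.012*a))
    # joint: T,S free along rays
    o1,d1=ray(w,z(349,270));o2,d2=ray(w,z(383,265))
    l=np.linalg.lstsq(np.stack([-d1,d2],1),.062*a-(o2-o1),rcond=None)[0]
    print('free',o1+l[0]*d1,o2+l[1]*d2-.062*a)
E
```

```text
10.0 back [0.6463 0.292  0.0906] [0.6514 0.265  0.1462] T-S resid mm [ 0.4192 -0.249  -0.1551]
   scene seat [377.0299 162.8874] top [378.7497 153.2456] tip seen (379.44444444444446, 154.44444444444446) flange seen (378.3333333333333, 164.44444444444446)  side top [302.3098 100.7874] keys [298.4229 109.7013]
10.0 front [0.6463 0.2918 0.0911] [0.6514 0.2647 0.1466] T-S resid mm [ 0.4108 -0.2504 -0.1551]
   scene seat [377.0255 162.8145] top [378.7459 153.1635] tip seen (379.44444444444446, 154.44444444444446) flange seen (378.3333333333333, 164.44444444444446)  side top [302.3323 100.7055] keys [298.4434 109.6249]
free [0.646  0.2826 0.1092] [0.646  0.2823 0.109 ]
10.8 back [0.6463 0.2922 0.0902] [0.6514 0.2652 0.1458] T-S resid mm [ 0.0546 -0.3156 -0.1562]
   scene seat [377.0344 162.9623] top [378.9081 153.3765] tip seen (379.44444444444446, 154.44444444444446) flange seen (378.3333333333333, 164.44444444444446)  side top [302.4228 100.8373] keys [298.4273 109.7733]
10.8 front [0.6463 0.292  0.0906] [0.6514 0.265  0.1462] T-S resid mm [ 0.0464 -0.317  -0.1561]
   scene seat [377.030
[... 215 characters left out ...]
0905] [0.6463 0.2917 0.0903]
11.5 back [0.6463 0.2924 0.0898] [0.6514 0.2654 0.1454] T-S resid mm [-0.2637 -0.379  -0.1555]
   scene seat [377.0382 163.0271] top [379.047  153.4891] tip seen (379.44444444444446, 154.44444444444446) flange seen (378.3333333333333, 164.44444444444446)  side top [302.5211 100.8791] keys [298.4313 109.8353]
11.5 front [0.6463 0.2922 0.0902] [0.6514 0.2652 0.1458] T-S resid mm [-0.2716 -0.3803 -0.1554]
   scene seat [377.0342 162.9587] top [379.0436 153.4121] tip seen (379.44444444444446, 154.44444444444446) flange seen (378.3333333333333, 164.44444444444446)  side top [302.5423 100.8022] keys [298.4506 109.7636]
free [0.6465 0.3003 0.0741] [0.6466 0.3    0.0739]
```

```bash
cat > held.py <<'E'
from sp import *
from scipy.spatial.transform import Rotation as R
def tool():
    s=ctrl.read_state(); return np.array(s['tcp_pos']),R.from_euler('xyz',s['ee_rot'],degrees=True).as_matrix()
def circ(c,Rm,r,n=180,ph=0):
    t=np.linspace(0,2*np.pi,n)+ph
    return c+r*(np.outer(np.cos(t),Rm[:,0])+np.outer(np.sin(t),Rm[:,1]))
E
python3 - <<'E'
from held import *
w=eyes.grab_frame('wrist'); T,Rm=tool(); print(T)
S=4; y0,x0=190,200; w_,h_=160,150
im=cv2.resize(w['image'][y0:y0+h_,x0:x0+w_,::-1],None,fx=S,fy=S,interpolation=cv2.INTER_CUBIC); cv2.imwrite('pics/hz0.png',im)
im2=im.copy()
for h,r,c in ((-.0348,.027,(0,255,0)),(-.0348,.0152,(255,255,0)),(.0202,.027,(255,0,255))):
    q=np.array([(proj(w,X)-[x0,y0]+.5)*S for X in circ(T+Rm[:,2]*h,Rm,r)])
    cv2.polylines(im2,[q.astype(np.int32)],True,c,1)
cv2.imwrite('pics/hz1.png',im2)
E
```

```text
[0.642  0.116  0.2539]
```

View pics/hz1.png

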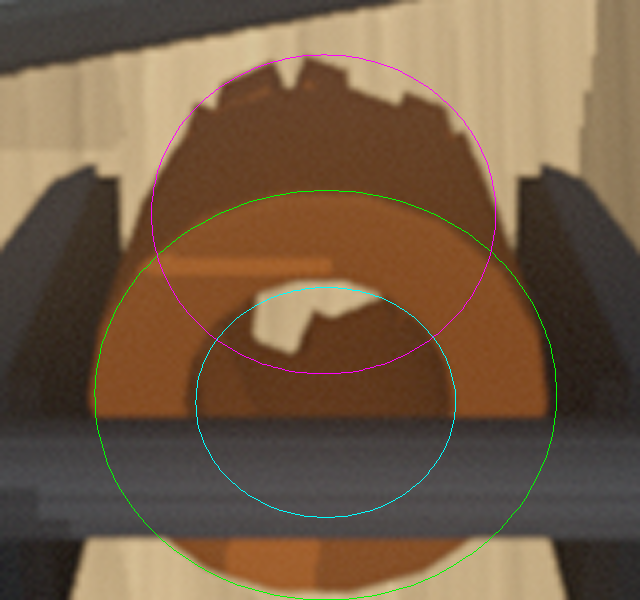

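View pics/hz0.png

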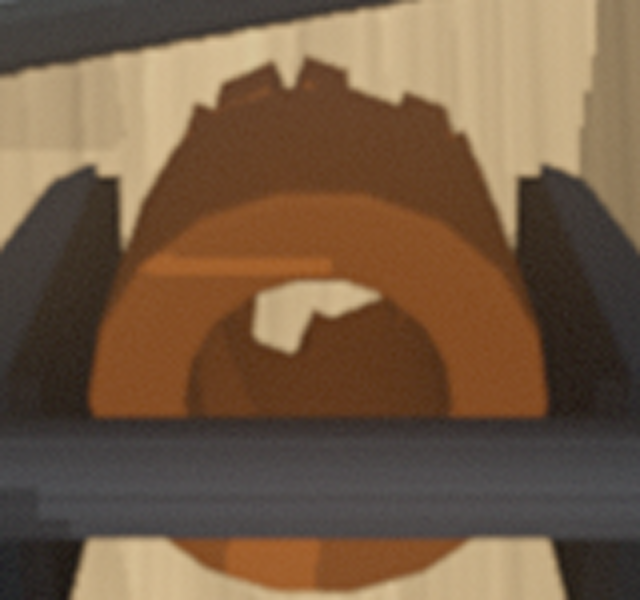

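```bash
cat > tgt.py <<'E'
from held import *
a=axis(10.9); Sest=np.array([.6463,.2920,.0905])
E
python3 - <<'E'
from tgt import *
w=eyes.grab_frame('wrist'); T,Rm=tool(); print(ctrl.read_state()['q'])
z=lambda x,y:(x/5.5+220,y/5.5+55)
K=Sest+.012*a
k1=plane(*ray(w,z(315,160)),K,a);k2=plane(*ray(w,z(402,380)),K,a)
print('key tips',np.linalg.norm(k1-K),np.linalg.norm(k2-K),k1-K,k2-K, 'side perp',np.cross(k1-K,k2-k1)@a/np.linalg.norm(k2-k1))
kd=(k1-k2)/np.linalg.norm(k1-k2)
# align tool z to -a minimal rotation
zt=Rm[:,2]; v=np.cross(zt,-a); ang=np.arcsin(np.linalg.norm(v)); Ra=R.from_rotvec(v/np.linalg.norm(v)*ang).as_matrix()@Rm
print('align rotvec tool',Rm.T@(v/np.linalg.norm(v)*ang))
print('key ang from tool x->y',np.degrees(np.arctan2(kd@Ra[:,1],kd@Ra[:,0])))
# notch fit: bottom-edge corners on bottom ring plane
for u,vv in ((347,75),(400,95),(305,58),(275,62),(220,85),(445,110),(195,105)):
    X=plane(*ray(w,((u)/4+200-.5,vv/4+190-.5)),T+.0202*zt,zt)-T; q=Rm.T@X*1e3; print(q, np.degrees(np.arctan2(q[1],q[0])),np.degrees(np.arctan2(q[1]+.9,q[0])))
E
```

```text
[ -8.7656  29.5615  74.018   25.9857  81.5999 -13.8068]
key tips 0.02207709473989135 0.023807509993223182 [-0.008   0.0183  0.0095] [ 0.0098 -0.0192 -0.0101] side perp -0.0006011838497179807
align rotvec tool [ 0.083  -0.0073 -0.    ]
key ang from tool x->y -22.862740646911497
[23.8391  3.49   20.2   ] 8.328812263709553 10.434171062602388
[20.6545 11.5859 20.2   ] 29.289798142484678 31.15353774266483
[26.5231 -2.8726 20.2   ] -6.1814533679031145 -4.25351886151793
[25.8944 -7.4113 20.2   ] -15.971731103914493 -14.114677669245289
[ 22.2545 -15.8066  20.2   ] -35.38487539444556 -33.8151431089864
[18.2466 18.5098 20.2   ] 45.41017894712995 46.76920805093821
[ 19.0576 -19.6929  20.2   ] -45.9392523437217 -44.599312077923045
```

Emit:
play_rows --plan '[0,0,0,0.083,-0.007,0,1,0,0,0,0,0,-0.15,1,0,0,0,0,0,-0.15,1,0,0,0,0,0,-0.15,1,0,0,0,0,0,-0.15,1,0,0,0,0,0,-0.15,1,0,0,0,0,0,0,1,0,0,0,0,0,0,1]'

```text
clock: 12.3
tcp_pos: [0.642, 0.116, 0.2539]
ee_rot: [165.1, -21.6, 136.7]
force: [-0.4, 0.0, -0.7]
opening: 0.595
```

Run:
```python
from tgt import *
w=eyes.grab_frame('wrist'); save(w,'wrist5'); d=eyes.grab_frame('side'); save(d,'side5'); T,Rm=tool()
s=ctrl.read_state(); print(s['q'],T,'z err',np.degrees(np.arccos(-Rm[:,2]@a)))
D=Sest+a*.1-T; print('to 100mm above seat, tool mm',Rm.T@D*1e3)
im=cv2.resize(w['image'][0:250,200:560,::-1],None,fx=2.2,fy=2.2,interpolation=cv2.INTER_CUBIC)
cv2.imwrite('pics/zw5.png',im)
im=cv2.resize(d['image'][100:250,240:400,::-1],None,fx=4,fy=4,interpolation=cv2.INTER_CUBIC)
cv2.imwrite('pics/zd5.png',im)
```

```text
[ -8.1484  31.9952  69.4583  24.5179  87.8128 -55.0508] [0.642  0.116  0.2539] z err 0.019922011367966355
to 100mm above seat, tool mm [ 49.0501  76.6306 122.3274]
```

View pics/wrist5.png

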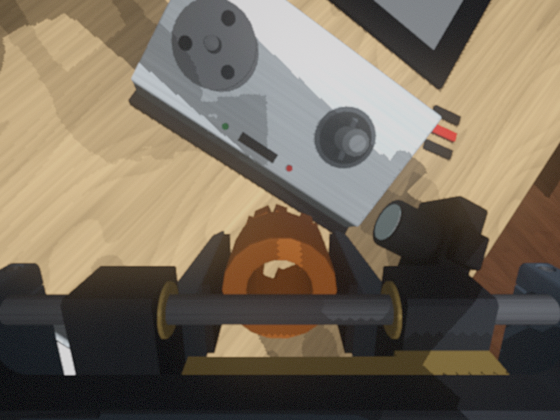

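View pics/zd5.png

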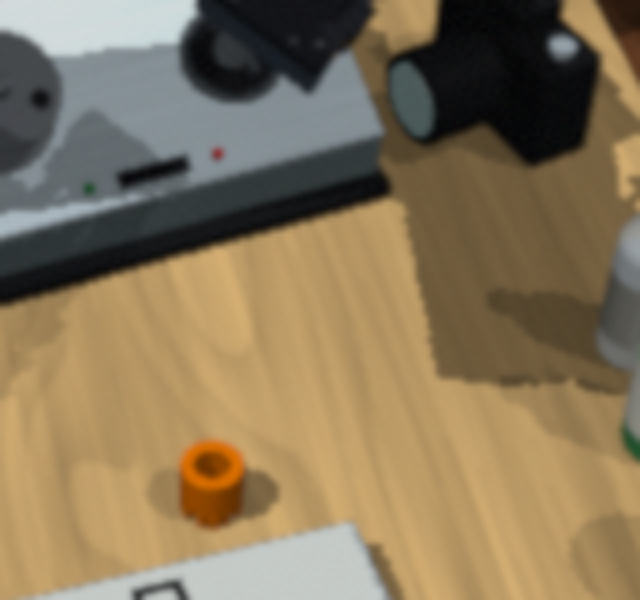

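Run:
```python
import cv2
im=cv2.imread('pics/wrist5.png')[95:180,290:400]
cv2.imwrite('pics/zw5.png',cv2.resize(im,None,fx=7,fy=7,interpolation=cv2.INTER_CUBIC))
```

```text
(no output)
```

View pics/zw5.png

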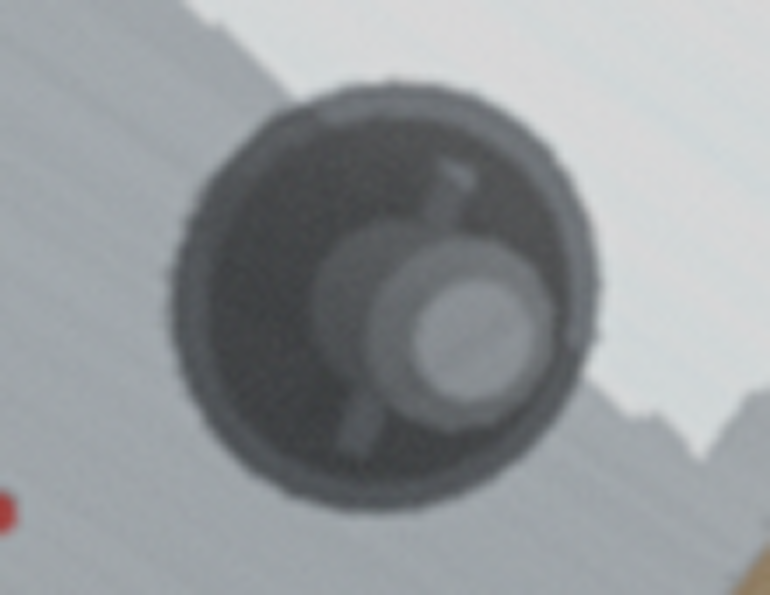

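Run:
```python
from tgt import *
w=eyes.grab_frame('wrist'); T,Rm=tool()
z=lambda x,y:((x+.5)/7+290-.5,(y+.5)/7+95-.5)
S=plane(*ray(w,z(386,297)),Sest,a); Tp=plane(*ray(w,z(476,342)),Sest+.062*a,a)
print('view2 S',S,'T',Tp-.062*a); print('diff in tool mm',Rm.T@(S-Sest)*1e3,Rm.T@(Tp-.062*a-Sest)*1e3)
K=Sest+.012*a
k1=plane(*ray(w,z(460,175)),K,a);k2=plane(*ray(w,z(353,445)),K,a);kd=k1-k2
print('key ang',np.degrees(np.arctan2(kd@Rm[:,1],kd@Rm[:,0])))
# solve bias b (tool xy translation): view1: Strue=S1+R1 b ; view2: Strue=S2+R2 b
R1=R.from_euler('xyz',[180,-25.9,90],degrees=True).as_matrix()
A=np.vstack([np.hstack([np.eye(3),-R1[:,:2]]),np.hstack([np.eye(3),-Rm[:,:2]])])
for s1,s2 in ((Sest,S),(np.array([.6463,.2917,.0904]),Tp-.062*a)):
    print(np.linalg.lstsq(A,np.r_[s1,s2],rcond=None)[0])
```

```text
view2 S [0.6449 0.2924 0.0908] T [0.6464 0.2923 0.0906]
diff in tool mm [ 1.3651 -0.6864  0.0002] [0.1472 0.3301 0.0001]
key ang 18.998347032822874
[ 0.6449  0.2906  0.0899 -0.0016 -0.0014]
[ 0.6456  0.2922  0.0906  0.0005 -0.0007]
```

Emit:
play_rows --plan '[16.4,25.6,20,0,0,0,1,16.4,25.6,30,0,0,0,1,16.4,25.6,30,0,0,0,1,0,0,25,0,0,0,1,0,0,17,0,0,0,1,0,0,0,0,0,0,1,0,0,0,0,0,0,1]'

```text
clock: 13.32
tcp_pos: [0.655, 0.2484, 0.1816]
ee_rot: [165.0, -21.5, 136.9]
force: [0.8, 0.3, -0.9]
opening: 0.596
```

Run:
```python
from tgt import *
T,Rm=tool(); print('in tool mm',Rm.T@(T-Sest)*1e3, ctrl.read_state()['force'])
for n,b in (('wrist',(190,330,190,370)),('side',(50,150,240,360)),('scene',(90,210,310,450))):
    w=eyes.grab_frame(n); save(w,n+'6')
    im=cv2.resize(w['image'][b[0]:b[1],b[2]:b[3],::-1],None,fx=4,fy=4,interpolation=cv2.INTER_CUBIC); cv2.imwrite(f'pics/z{n}6.png',im)
```

```text
in tool mm [  -0.2141    0.3826 -101.3547] [ 0.8229  0.2977 -0.9364]
```

View pics/zwrist6.png

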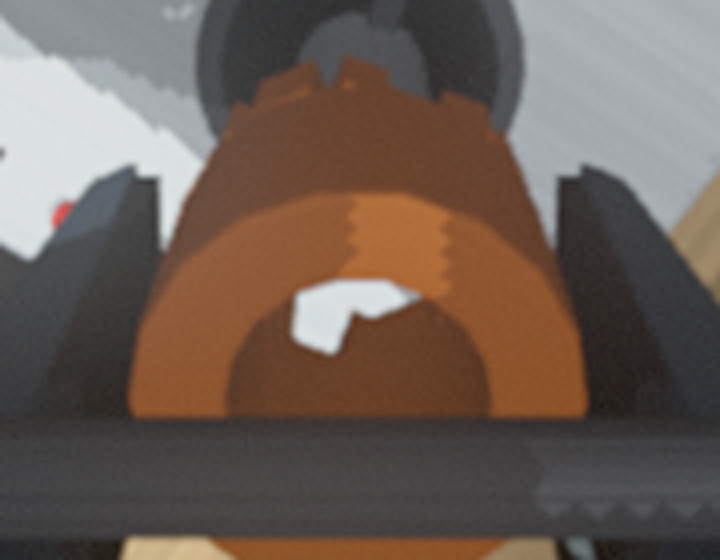

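View pics/zside6.png

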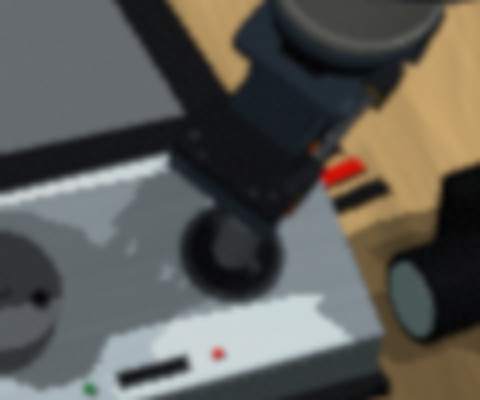

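View pics/zscene6.png

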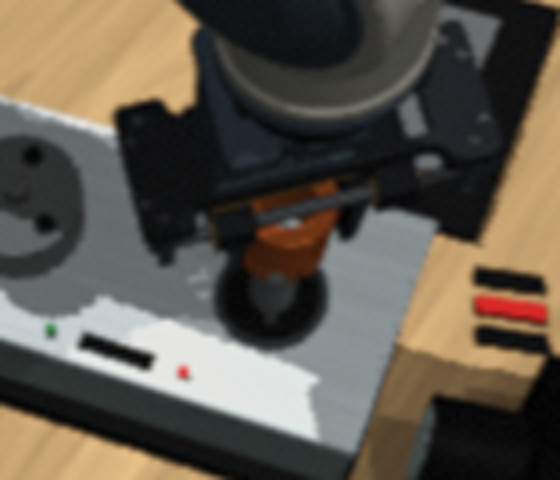

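Run:
```python
from tgt import *
w=eyes.grab_frame('wrist'); T,Rm=tool()
x0,y0,S=190,150,4
im=cv2.resize(w['image'][y0:y0+140,x0:x0+180,::-1],None,fx=S,fy=S,interpolation=cv2.INTER_CUBIC)
for h,r,c in ((.1014,.030,(0,255,0)),(.1014,.014,(255,255,0)),(.0202,.027,(255,0,255)),(-.0348,.027,(255,0,255)),(.1014-.062,.0085,(0,0,255))):
    q=np.array([(proj(w,X)-[x0,y0]+.5)*S for X in circ(T+Rm[:,2]*h,Rm,r)])
    cv2.polylines(im,[q.astype(np.int32)],True,c,1)
cv2.imwrite('pics/ov6.png',im)
```

```text
(no output)
```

View pics/ov6.png

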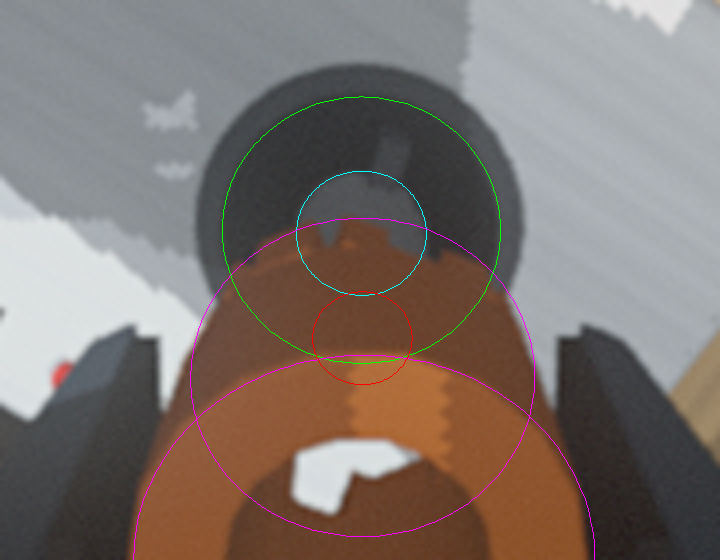

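The overlay puts the spindle foot on the tool axis within about 1 px, so the core is lined up. I'll descend gently and watch the force.

Emit:
play_rows --plan '[0,0.5,5,0,0,0,1,0,0,5,0,0,0,1,0,0,5,0,0,0,1,0,0,4,0,0,0,1,0,0,4,0,0,0,1,0,0,4,0,0,0,1,0,0,0,0,0,0,1]'

```text
clock: 14.4
tcp_pos: [0.6524, 0.2611, 0.1563]
ee_rot: [165.1, -21.6, 136.9]
force: [0.4, -0.0, -0.4]
opening: 0.596
```

```bash
cat > st.py <<'E'
from tgt import *
T,Rm=tool(); s=ctrl.read_state(); print('tool mm',Rm.T@(T-Sest)*1e3,'F tool',Rm.T@s['force'],'M',Rm.T@s['moment'],'open',s['opening'],'tilt',np.degrees(np.arccos(-Rm[:,2]@a)),s['clock'],'q6',s['q'][5])
E
python3 st.py
```

```text
tool mm [  0.4451   0.3996 -72.9604] F tool [-0.4388  0.193   0.3099] M [ 0.1583 -0.2806 -0.1014] open 0.5960436722576874 tilt 0.03427792399431922 14.4 q6 -48.73845686517686
```

Emit:
play_rows --plan '[0,0,3,0,0,0,1,0,0,3,0,0,0,1,0,0,3,0,0,0,1,0,0,0,0,0,0,1]'

```text
clock: 14.9
tcp_pos: [0.6517, 0.265, 0.1483]
ee_rot: [165.1, -21.6, 136.9]
force: [1.0, 0.5, -0.1]
opening: 0.597
```

```bash
python3 st.py
```

```text
tool mm [  0.4172   0.4195 -64.0114] F tool [-0.4474  0.9933  0.2359] M [ 0.155  -0.2044 -0.0179] open 0.5966264949522949 tilt 0.030767343200011767 14.9 q6 -48.886530627854725
```

Sliding freely with under 1 N. Continuing.

Emit:
play_rows --plan '[0,0,3,0,0,0,1,0,0,3,0,0,0,1,0,0,3,0,0,0,1,0,0,3,0,0,0,1,0,0,3,0,0,0,1,0,0,3,0,0,0,1,0,0,3,0,0,0,1,0,0,3,0,0,0,1,0,0,0,0,0,0,1]'

```text
clock: 16.02
tcp_pos: [0.6497, 0.2753, 0.1267]
ee_rot: [165.1, -21.6, 136.9]
force: [0.1, 0.3, -0.9]
opening: 0.6
```

```bash
python3 st.py
```

```text
tool mm [  0.4047   0.4207 -40.0068] F tool [-0.2296  0.0797  0.9621] M [ 0.1061 -0.2754 -0.019 ] open 0.5998581332241909 tilt 0.03078881004616242 16.025 q6 -49.28993589848344
```

Emit:
play_rows --plan '[0,0,2,0,0,0,1,0,0,2,0,0,0,1,0,0,1.5,0,0,0,1,0,0,1.5,0,0,0,1,0,0,1,0,0,0,1,0,0,1,0,0,0,1,0,0,0,0,0,0,1]'

```text
clock: 16.9
tcp_pos: [0.6491, 0.2791, 0.1189]
ee_rot: [165.0, -21.5, 136.9]
force: [-0.4, -0.1, -0.4]
opening: 0.591
```

```bash
python3 st.py
```

```text
tool mm [  0.3327   0.5838 -31.2563] F tool [ 0.1018 -0.4569  0.3935] M [ 0.0657 -0.2733 -0.0258] open 0.5911974351613187 tilt 0.019313910250159758 16.9 q6 -49.44310226251123
```

Emit:
play_rows --plan '[0,0,1,0,0,0,1,0,0,1,0,0,0,1,0,0,1,0,0,0,1,0,0,0,0,0,0,1]'

```text
clock: 17.4
tcp_pos: [0.6488, 0.2804, 0.1161]
ee_rot: [165.0, -21.5, 136.9]
force: [0.5, 0.4, -0.9]
opening: 0.597
```

```bash
python3 st.py
```

```text
tool mm [  0.3251   0.5725 -28.2293] F tool [-0.4126  0.4193  0.8932] M [ 0.0019 -0.2767 -0.0573] open 0.5970257995757717 tilt 0.018172677268620832 17.4 q6 -49.4960633312338
```

Emit:
play_rows --plan '[0,0,1.5,0,0,0,1,0,0,1.5,0,0,0,1,0,0,1,0,0,0,1,0,0,1,0,0,0,1,0,0,0,0,0,0,1]'

```text
clock: 18.02
tcp_pos: [0.6484, 0.2826, 0.1117]
ee_rot: [165.0, -21.5, 136.9]
force: [1.9, 0.9, -0.4]
opening: 0.596
```

```bash
python3 st.py
python3 - <<'E'
from tgt import *
for n,b in (('wrist',(150,290,190,370)),('scene',(100,200,310,450))):
    w=eyes.grab_frame(n)
    cv2.imwrite(f'pics/z{n}7.png',cv2.resize(w['image'][b[0]:b[1],b[2]:b[3],::-1],None,fx=4,fy=4,interpolation=cv2.INTER_CUBIC))
E
```

```text
tool mm [  0.3203   0.6019 -23.2694] F tool [-0.8703  1.9066  0.5595] M [-0.1204 -0.3298 -0.0856] open 0.5963243399831969 tilt 0.019882016602339295 18.025 q6 -49.58186982532389
```

View pics/zwrist7.png

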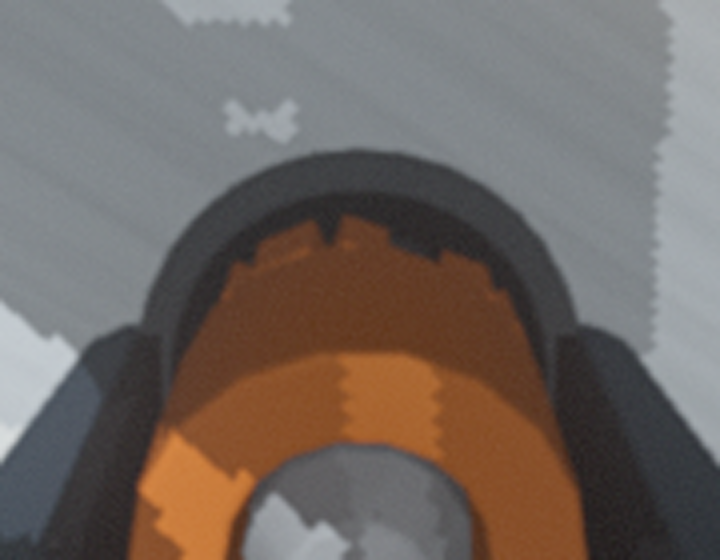

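View pics/zscene7.png

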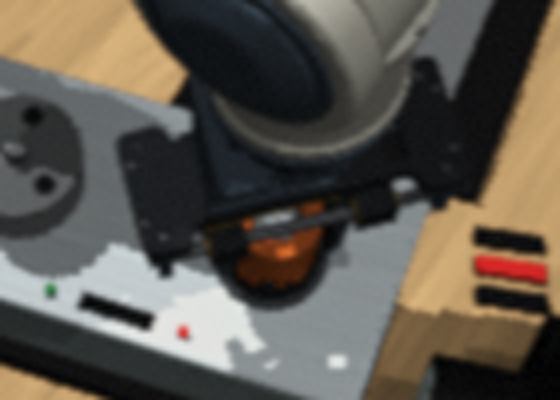

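The notch is over the key, as no key contact was felt. I'll lower it to the flange.

Emit:
play_rows --plan '[0,0,1,0,0,0,1,0,0,1,0,0,0,1,0,0,0,0,0,0,1]'

```text
clock: 18.5
tcp_pos: [0.6483, 0.2834, 0.1099]
ee_rot: [165.0, -21.5, 136.9]
force: [1.5, 0.8, -1.5]
opening: 0.597
```

```bash
python3 st.py
```

```text
tool mm [  0.3268   0.5899 -21.2543] F tool [-1.1134  1.268   1.5916] M [-0.1262 -0.3789 -0.0498] open 0.5970170286376553 tilt 0.019125634550322262 18.5 q6 -49.61695969102227
```

Emit:
play_rows --plan '[0,0,0.7,0,0,0,1,0,0,0.7,0,0,0,1,0,0,0,0,0,0,1]'

```text
clock: 18.88
tcp_pos: [0.6482, 0.284, 0.1087]
ee_rot: [165.0, -21.5, 136.9]
force: [0.2, 0.3, 1.7]
opening: 0.594
```

```bash
python3 st.py
```

```text
tool mm [  0.2923   0.6124 -20.0122] F tool [ 0.696   0.7494 -1.4057] M [-0.0709 -0.2848 -0.0297] open 0.5943639414433332 tilt 0.020912366768345677 18.875 q6 -49.64080997164652
```

Emit:
play_rows --plan '[0,0,0.6,0,0,0,1,0,0,0,0,0,0,1]'

```text
clock: 19.12
tcp_pos: [0.6482, 0.284, 0.1086]
ee_rot: [165.0, -21.5, 136.9]
force: [-1.1, -5.1, 7.4]
opening: 0.598
```

```bash
python3 st.py
```

```text
tool mm [  0.2578   0.6194 -19.9189] F tool [ 0.1741 -2.3159 -8.7465] M [ 0.4033 -0.1043 -0.0414] open 0.598180788793668 tilt 0.0270777949032888 19.125 q6 -49.64946882993999
```

Firm stop at 20 mm, against 20.2 mm predicted for home on the flange, with about 9 N. I'll release and retreat along the axis.

Emit:
play_rows --plan '[0,0,-0.5,0,0,0,1,0,0,0,0,0,0,0.7,0,0,0,0,0,0,0.3,0,0,0,0,0,0,0,0,0,0,0,0,0,0,0,0,0,0,0,0,0,0,0,0,0,0,0,0]'

```text
clock: 20.0
tcp_pos: [0.6481, 0.2841, 0.1085]
ee_rot: [165.0, -21.5, 136.9]
force: [-0.2, 0.6, 0.4]
opening: 1.001
```

Emit:
play_rows --plan '[0,0,-15,0,0,0,0,0,0,-20,0,0,0,0,0,0,-30,0,0,0,0,0,0,-30,0,0,0,0,0,0,-30,0,0,0,0,-25,-40,-20,0,0,0,0,-25,-40,-20,0,0,0,0,-25,-40,-20,0,0,0,0,0,0,0,0,0,0,0]'

```text
clock: 21.12
tcp_pos: [0.6271, 0.0758, 0.2199]
ee_rot: [165.0, -21.4, 136.7]
force: [1.2, 0.7, -0.2]
opening: 1.003
```

```bash
python3 st.py
python3 - <<'E'
from tgt import *
for n in ('wrist','scene','side'):
    w=eyes.grab_frame(n); save(w,n+'8')
    im=w['image'][:,:,::-1].copy()
    # overlay home core circles
    Rm=tool()[1]
    p=proj(w,Sest+.03*a); x0,y0=int(np.clip(p[0]-70,0,420)),int(np.clip(p[1]-60,0,300))
    z=cv2.resize(im[y0:y0+120,x0:x0+140],None,fx=4,fy=4,interpolation=cv2.INTER_CUBIC); z2=z.copy()
    for h,r,c in ((0,.027,(255,0,255)),(.055,.027,(0,255,0)),(.055,.0152,(255,255,0)),(.062,.0085,(0,0,255))):
        q=np.array([(proj(w,X)-[x0,y0]+.5)*4 for X in circ(Sest+a*h,Rm,r)]); cv2.polylines(z2,[q.astype(np.int32)],True,c,1)
    cv2.imwrite(f'pics/f{n}.png',np.hstack([cv2.resize(z,(400,343)),cv2.resize(z2,(400,343))]))
E
```

```text
tool mm [ -77.6945 -120.9525 -207.8095] F tool [-0.4259  1.2478  0.3422] M [ 0.0693 -0.2554  0.0425] open 1.0033417526958606 tilt 0.169124544871054 21.125 q6 -60.30127297002388
```

View pics/fwrist.png

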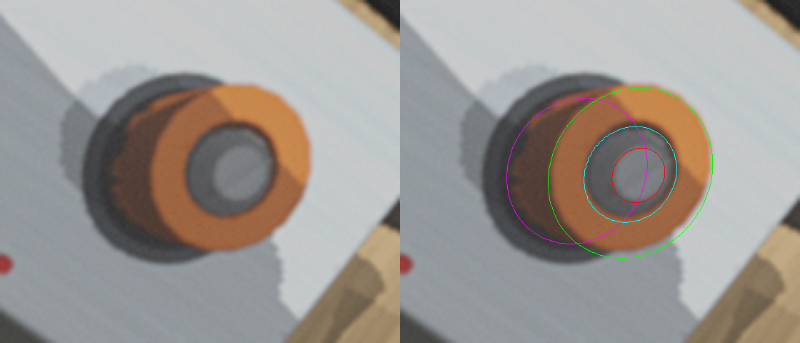

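View pics/fscene.png

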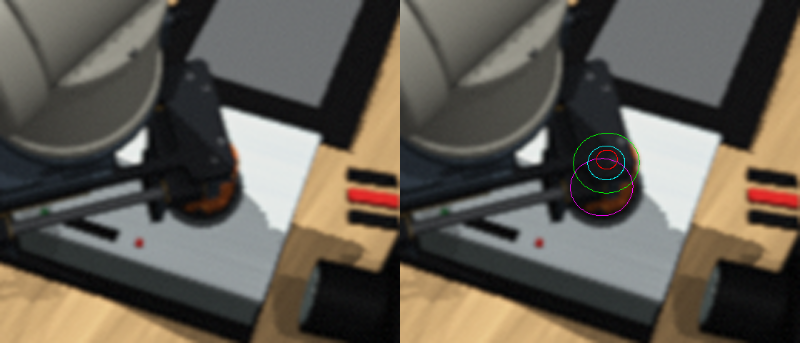

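View pics/scene8.png

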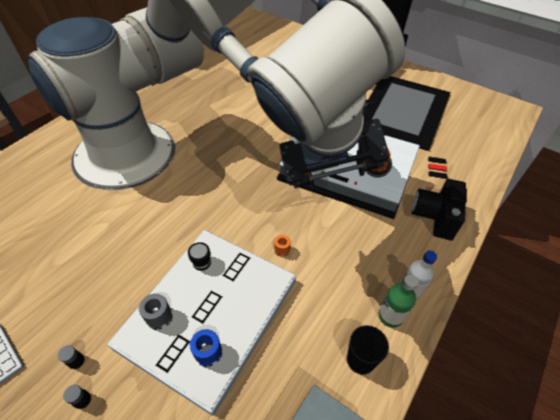

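The wrist picture shows the core on the flange, with its rim and the spindle tip within 1–2 px of the overlay for home. The tip stands proud of the core, as it does only when home. The other cores and the loupe haven't moved. Handing in.

```bash
python3 -c "
from rig import ctrl
print(ctrl.finish_job())"
```

```text
the job is handed in; nothing more can be done
None
```

The large orange core is on the leaning spindle, sitting home on the flange. I released it, backed the arm clear, and handed the job in at about 21 s.

- **Key alignment:** I read the key and notch angles from the wrist pictures and turned the core about 43° before lowering it. The notches went over the keys first time, so I did not need to turn it on the spindle.
- **Lowering:** No force reading on the way down was above about 2.5 N. It stopped firmly at 20.0 mm of tool height (20.2 mm predicted for home), pressing with about 9 N.
- **Final check:** After release, the wrist picture matched the home position to about 1–2 mm, with the spindle tip standing above the core's top as it should. In the last scene picture the blue core, grey core and loupe looked unmoved; I did not measure them.
- **Disagreements:** The scene camera placed the spindle about 1 px (about 2 mm) from where the wrist camera did. The wrist camera also showed the held core about 0.8 mm to one side. The arm blocked most of the scene camera's final view of the core, and I did not look at the side picture, so the final check rests on the wrist view and the stop height.

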